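# Hold the parts washer's sprung cover just below its balance point

## Robot

A 6-joint arm with a two-finger parallel gripper is mounted at the origin on the work surface; the furniture and walls round the work are solid. World frame = base frame: x ahead of the robot, y to its left, z up, the work surface at z = 0. Lengths are in mm, angles in degrees, forces in N, time in s.
With the tool pointing down it reaches from about 325 to 1000 mm from the base axis. Payload 5.1 kg.
Tool frame: the origin (TCP) lies on the centre line of the jaws, within the pads' length; the fingertips stand 25 mm ahead of it and the grasp point (between the pads) lies 6 mm ahead of it (env.tip_reach is the distance from the TCP to the fingertips, in mm); z points along the fingers, y is the line along which they close (so a half turn about z gives the same grasp; the last joint's range is limited). The gripper opens to 85 mm and grips with 20 to 120 N. Pads are 22 mm wide; open, the fingers measure 114 mm over their backs; the gripper's body (76 mm by 85 mm) begins 54 mm behind the grasp point. The pads swing forward as they close: fully open they stand 13 mm farther back than shut.
Start: joints at [71.528, 7.093, 94.555, -0, 78.352, -4.733], TCP at [154.403, 631.383, 256.322] pointing down, gripper open.
Joint ranges: [-149.61, 149.61], [-58.7, 133.49], [1.44, 155.28], [-77.14, 257.14], [18.33, 153.61], [-166.67, 166.67]. Speed limits (degrees/s): [147.25, 147.25, 180, 180, 180, 180].

## Interface

Orientations are given as [roll, pitch, yaw] about the fixed x, y, z axes, in that order (R = Rz(yaw) Ry(pitch) Rx(roll)).
In Python, from rig import env, snapshot, ticket, spotter gives the robot as it stands.
- The arm moves only by the tool step_arm, never from a script. Its argument "increments" is one flat list of numbers, 7 for each row, row after row: the shift along the tool's x, y, z in cm, then the turn, a rotation vector about the tool's x, y, z in rad, then the gripper's target within -1 to 1 (fully open at 1, half-way at 0, shut at -1). A call has 1 to 5 rows; each row shifts and turns the commanded pose from where the row before left it, along the tool's axes as they then stand; what a row does not reach is not made up. A row lasts 1/8 s, in which the tool goes at most 62.5 mm and 10.7 degrees, less where a joint would pass 70% of its speed; a pose out of reach is approached as far as the arm can. A call with a gripper value outside its range is refused whole. The fingers move at their own pace and stop on an object; "newtons" is the grip in N (left out, the last holds). Time passes only in rows, so rows that do not move let the fingers close. It gives the time, the measured TCP pose, the force, the opening and the grip force at its end, in the units of the state.
- env.state(): the state, without advancing time (a new reading comes with each control period).
- snapshot(name): name is "scene" or "top" or "wrist"; returns a dict with "image" (384x512x3 uint8, red, green, blue), "K" (3x3 intrinsics, pixels), "k1" (the pictures are not rectified: a ray, as slopes to the right and down, at radius r is drawn at 1 + k1 r^2 times it, then the intrinsics apply), "camera_from_world" (4x4, takes a point from world to camera coordinates). Camera axes: x right, y up, looking along -z (the intrinsics and any distortion apply to the point x, -y, -z); pixel columns grow to the right and rows downward; lengths in mm; the calibration is good to about 2 mm. A picture is of the moment at which its call begins. There is no depth.
- ticket.sign_off(): hands the job in; it is judged then, once.
Trained networks look in the newest picture that a camera, given by its name, has taken for a name from the list of things; names that differ only in an ending like _2 or _b are one class to them, and where a whole thing is asked for, a point or a joint stands for the part that bears it (a point fixed in the world has none). Each returns a list of dicts, best first, with "confidence" (0 to 1); they miss things now and then, are a little off and sometimes report something else, mostly with a low value. They report only what shows in the picture. A call takes as long as a camera call.
- spotter.recognise(camera, label): "bbox" ([left, top, right, bottom] in pixels, round what is visible of it).
The state is a dict: "time_s": time; "joint_pos": joint angles; "dq": joint speeds; "joint_efforts": joint torques, N m; "tool_pos": TCP position; "tool_rot": TCP orientation; "contact_force": force on the tool from outside, world axes, zero at the start; "torque": the same for the moment, N m; "opening": finger opening in mm; "grip_force": force on a finger pad.
Only numpy, scipy, OpenCV 4.12 (cv2) and the standard library are available. Lean on these libraries where they do the work, as an engineer would, in place of code of your own. Each camera call takes 0.05 s, during which the arm holds its last target. There are 200 camera calls.

## Task

The small parts washer's spring needs setting. Unscrew its captive locking cap (anticlockwise) until the tongue is clear of the cover, take the cover by its bar handle and raise it past its balance point without letting it swing up to its stop, then bring it back and hold it still between about 2 and 10 degrees below the balance point. Finish while holding it there, still gripping the handle; leave everything else on the bench where it is.

Things in the scene. Friction and masses are not known exactly. Their poses are not given: they have to be found in the camera images.
- washer: bench-top parts washer, fixed to the bench, the only box with an aluminium cover: grey open-topped tank 156 (x) x 150 (y) x 96 mm high, front with a brass drain plug facing the robot. Origin at the centre of its underside; z up, +x from the front to the hinge side (away from the robot), y to its left. It stands turned up to 0.3 rad about z
- cover_hinge (a point): middle of the cover's hinge axis, along the washer's y, 70 mm behind its origin, 104 mm above the bench; axes as the washer's. The cover is a flat aluminium plate 152 x 150 x 10 mm, its middle plane through this axis. From here, along the washer's x and up, the handle's bar lies at x = -0.140 cos q + 0.040 sin q, z = 0.140 sin q + 0.040 cos q at cover angle q
- cover (a joint): opening of the sprung cover, rad: 0 shut and level, grows as its front edge rises, hard stop at 1.5. Balance point at 0.90 rad (51.6 degrees): below it the cover falls shut, above it the spring swings it up to the stop; 2 to 10 degrees below is 0.865 to 0.725 rad. Lifting takes about 1.1 N at the handle when shut, nothing at balance. Locked while the cap's tongue lies over it
- handle_mid (a point): middle of the handle's bar, moving with the cover. Smooth steel bar 12 mm thick, 108 mm long, parallel to the hinge (y of this frame), a post at each end (86 mm clear between), 40 mm above the cover's middle plane (29 mm clear under it), 140 mm from the hinge along the cover, near its front edge. It can turn in the fingers, so they may keep pointing down as the cover swings
- balance_index (a point): tip of the balance index: a fixed thin steel finger 75 mm long, 6 mm thick, beside the cover's left (+y) edge, pointing out from the hinge axis at the balance angle, tip 85 mm from the axis. When the cover's side edge lies along it the cover is at its balance point
- cap (a joint): turn of the captive locking cap, rad: starts between 0 and 0.2, grows anticlockwise seen from above, hard stop at 1.4. At 0 its steel tongue points along the washer's +y, over the cover's edge; from 1.0 on it is clear of the cover. The cap neither rises nor comes off; it turns with slight friction (0.04 N m) and stays where it is left
- cap_grip (a point): grip point of the cap, on its vertical axis, 145 mm above the bench, on a ledge at the washer's right (-y) side. Black round cap 42 mm across, top at 129 mm, with an upright finger bar 12 mm thick, 42 mm long, up to 155 mm above the bench, in line with the tongue (14 mm wide, reaching 50 mm from the axis). y of this frame runs along bar and tongue, x across them
- wet_bearing: bearing 70 x 70 x 20 mm lying in the washer's tank; leave it
- gear_wheel: spur gear 117 mm across, 28 mm high, lying on the bench; leave it
- grease_bottle: pale bottle with a pointed nozzle, 46 mm across, 151 mm high, standing behind; leave it
- thread_lock: small bottle with a black cap, 31 mm across, 79 mm high, standing behind; leave it

How it is judged (in metres and radians):
On the way, in this order (a step that is already met when the one before it is completed fails the run):
1. the captive cap is turned until its tongue is clear of the still shut cover (value of joint cap above 0.93 rad and value of joint cover below 0.1 rad), for 0.1 s.
2. the cover, held by its handle, is raised past its balance point (value of joint cover above 0.93 rad and contact force between the fingers and cover_c2 above 0.3 N), for 0.1 s.
At the end, for the whole second after the job is handed in: the cap is still clear (past 0.93 rad) and the fingers grip the handle (over 2 N), holding the cover still (under 0.05 rad/s) just below its balance point of 0.90 rad: between 0.70 and 0.885 rad (value of joint cover between 0.7 and 0.885 rad and velocity of joint cover between -0.05 and 0.05 rad/s and contact force between the fingers and cover_c2 above 2 N and value of joint cap above 0.93 rad); the arm keeps its last pose, push and grip.
It fails at once if the cover swings up to its stop (past 1.4 rad) (value of joint cover above 1.4 rad).
It fails at once if a bystander is shifted by more than 30 mm (distance of any of gear_wheel, grease_bottle, thread_lock, wet_bearing from where it was at the start of the episode above 0.03 m).
It fails at once if a bottle is tipped over (angle between any of grease_bottle, thread_lock's own z axis and vertical above 0.5 rad).
It also fails if it takes over 48 s, if anything falls off the work surface, if the arm or the gripper's body presses on something with over 40 N, if the wrist force passes 120 N, or if a joint passes its speed limit or range.

## Working session

There is one attempt and no reset: what is moved stays moved. The work goes in short steps, Python scripts to look and compute and a tool call to move; the robot and the scene stay as the last step left them, time stands still between calls to the robot, and variables do not carry over. Pictures are saved under pics/ and viewed, at most 10 in all, crops included, and the job is handed in when it is done.

Besides the shell and the picture viewer there is one more tool, called after "Call:" as a command line: name --argument value ..., lists and objects as JSON in quotes. step_arm: Moves the arm, as the interface text tells. Its arguments: {"type":"object","properties":{"increments":{"type":"array","items":{"type":"number"}},"newtons":{"type":"number"}},"required":["increments"]}

```bash
mkdir -p pics; ls; python3 - <<'E'
from rig import env,snapshot,spotter
import cv2,numpy as np,pickle
for c in ["scene","top"]:
    s=snapshot(c); cv2.imwrite(f"pics/{c}0.png",s["image"][:,:,::-1]); pickle.dump(s,open(f"{c}0.pkl","wb"))
    print(c,s["K"].tolist(),s["k1"],s["camera_from_world"].round(3).tolist())
    for l in ["washer","handle_mid","balance_index","cap_grip","cap","cover","gear_wheel","grease_bottle","thread_lock"]:
        try: print(l,[(np.round(d["bbox"]).tolist(),round(d["confidence"],2)) for d in spotter.recognise(c,l)[:2]])
        except Exception as e: print(l,e)
st=env.state(); print(st)
E
```

```text
pics
scene [[444.00414311956496, 0.0, 257.02079199516226], [0.0, 444.00414311956496, 187.96352278797934], [0.0, 0.0, 1.0]] 0.017652281237226324 [[0.848, -0.53, -0.015, -322.917], [0.354, 0.545, 0.759, -281.859], [-0.395, -0.649, 0.65, -1033.751], [0.0, 0.0, 0.0, 1.0]]
washer [([218.0, 121.0, 294.0, 203.0], 0.57)]
handle_mid [([217.0, 132.0, 289.0, 173.0], 0.88)]
balance_index [([217.0, 121.0, 295.0, 207.0], 0.83)]
cap_grip [([265.0, 154.0, 290.0, 174.0], 0.61)]
cap [([269.0, 152.0, 289.0, 175.0], 0.63), ([219.0, 133.0, 288.0, 173.0], 0.41)]
cover [([221.0, 132.0, 286.0, 174.0], 0.96)]
gear_wheel [([167.0, 170.0, 204.0, 199.0], 0.56)]
grease_bottle [([355.0, 205.0, 377.0, 250.0], 0.78)]
thread_lock [([360.0, 241.0, 377.0, 261.0], 0.68)]
top [[387.5923930232939, 0.0, 250.81091702261108], [0.0, 387.5923930232939, 185.03981629703586], [0.0, 0.0, 1.0]] -0.09684568750777607 [[0.028, -1.0, -0.003, 60.234], [0.997, 0.027, 0.073, -453.403], [-0.073, -0.005, 0.997, -1210.015], [0.0, 0.0, 0.0, 1.0]]
washer [([157.0, 131.0, 245.0, 194.0], 0.73), ([172.0, 133.0, 226.0, 189.0], 0.42)]
handle_mid [
[... 445 characters left out ...]
read_lock []
{'time_s': 1.0, 'joint_pos': array([ 7.15291942e+01,  7.09170469e+00,  9.45561403e+01,  1.11031519e-04,
        7.83521778e+01, -4.73151603e+00]), 'dq': array([-0.03278093, -0.03687848, -0.13711558,  0.04670588, -0.06723657,
       -0.00169384]), 'joint_efforts': array([-5.22355731e-04, -4.23602951e+01, -3.65764761e+01, -1.03992045e-04,
        4.26498573e-04,  8.42951692e-06]), 'tool_pos': array([154.38696166, 631.37849322, 256.32985879]), 'tool_rot': array([-1.79999986e+02, -1.10251282e-04,  1.66260688e+02]), 'contact_force': array([-0.91282938, -0.53792026, -0.26313851]), 'torque': array([-0.04751498, -0.0220311 ,  0.02148663]), 'grip_force': 0.0, 'opening': 85.8660183145432}
```

```bash
python3 - <<'E'
import cv2,numpy as np
t=cv2.imread("pics/top0.png")[120:250,140:270]; s=cv2.imread("pics/scene0.png")[110:220,200:310]
a=cv2.resize(t,(400,400),interpolation=cv2.INTER_CUBIC);b=cv2.resize(s,(400,400),interpolation=cv2.INTER_CUBIC)
f=cv2.imread("pics/top0.png"); g=cv2.imread("pics/scene0.png")
o=np.vstack([np.hstack([a,b]),np.hstack([cv2.resize(f,(266,200)),cv2.resize(g,(266,200)),np.zeros((200,268,3),np.uint8)])])
cv2.imwrite("pics/v1.png",o)
E
```

```text
(no output)
```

View pics/v1.png

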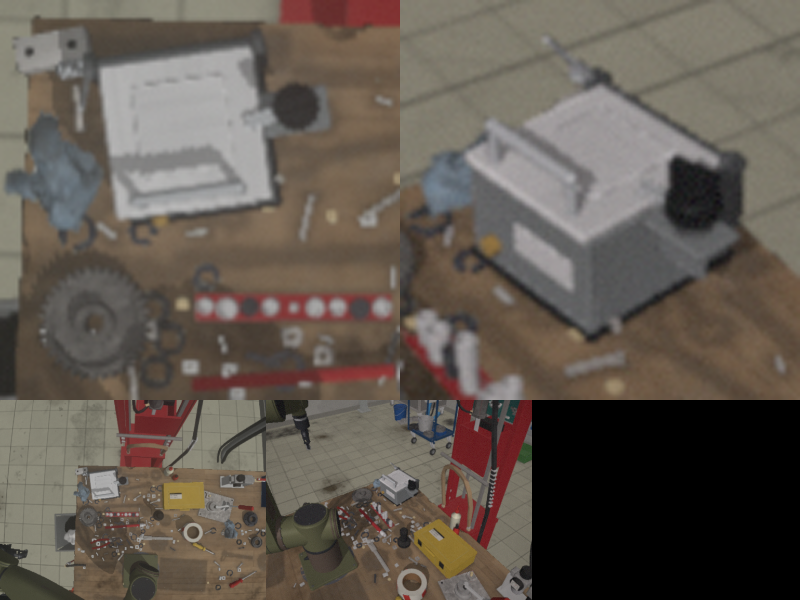

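Top crop: cover corners ≈(172,141),(221,134),(229,187),(178,191) px in the full picture, cap top ≈(236,154), gear at (171,226), index post left-rear at (165,150). The cover is shut and the washer yaw is slightly positive.

```bash
cat > h.py <<'E'
import numpy as np,cv2
from scipy.optimize import brentq
from scipy.spatial.transform import Rotation as R
def proj(s,P):
    P=np.atleast_2d(P);T=np.array(s["camera_from_world"]);c=P@T[:3,:3].T+T[:3,3]
    u=np.c_[c[:,0],-c[:,1]]/-c[:,2:3]; u=u*(1+s["k1"]*(u**2).sum(1,keepdims=True))
    K=np.array(s["K"]);return u*[K[0,0],K[1,1]]+K[:2,2]
def plane(s,px,z):
    K=np.array(s["K"]);T=np.array(s["camera_from_world"]);d=(np.array(px,float)-K[:2,2])/[K[0,0],K[1,1]]
    u=d.copy()
    for _ in range(20): u=d/(1+s["k1"]*(u@u))
    r=T[:3,:3].T@np.array([u[0],-u[1],-1]); o=-T[:3,:3].T@T[:3,3]
    return o+r*(z-o[2])/r[2]
def W(p,loc):  # p=x,y,yaw ; washer frame -> world
    c,s_=np.cos(p[2]),np.sin(p[2]);l=np.atleast_2d(loc)
    return np.c_[p[0]+c*l[:,0]-s_*l[:,1],p[1]+s_*l[:,0]+c*l[:,1],l[:,2]]
def totool(st,target):  # delta to target TCP in tool axes, cm
    r=R.from_euler("xyz",st["tool_rot"],degrees=True)
    return r.inv().apply(np.array(target)-st["tool_pos"])/10
E
python3 - <<'E'
from h import *;import pickle
s=pickle.load(open("top0.pkl","rb"))
for n,p,z in [("BL",(172.5,141),109),("BR",(221.2,133.6),109),("FR",(229.4,186.6),109),("FL",(178.3,190.8),109),("cap",(236,154.4),140),("gear",(171,226),28)]: print(n,plane(s,p,z).round())
E
```

```text
BL [569. 308. 109.]
BR [595. 164. 109.]
FR [439. 135. 109.]
FL [422. 284. 109.]
cap [529. 117. 140.]
gear [315. 319.  28.]
```

Call:
step_arm --increments '[-4.08, -3.63, -0.8, 0, 0, 0, 1, -4.08, -3.63, -0.8, 0, 0, 0, 1, -4.08, -3.63, -0.8, 0, 0, 0, 1, -4.08, -3.63, -0.8, 0, 0, 0, 1, -4.08, -3.63, -0.8, 0, 0, 0, 1]'

```text
time_s: 1.62
tool_pos: [310.2, 405.1, 296.8]
tool_rot: [180.0, 0.0, 166.3]
contact_force: [0.6, 0.0, 0.1]
opening: 85.8
grip_force: 0.0
```

Call:
step_arm --increments '[-4.08, -3.63, -0.8, 0, 0, 0, 1, -4.08, -3.63, -0.8, 0, 0, 0, 1, -4.08, -3.63, -0.8, 0, 0, 0, 1, -4.08, -3.63, -0.8, 0, 0, 0, 1, -4.08, -3.63, -0.8, 0, 0, 0, 1]'

```text
time_s: 2.25
tool_pos: [465.2, 180.3, 336.9]
tool_rot: [180.0, 0.0, 166.3]
contact_force: [1.9, 0.4, -0.2]
opening: 85.6
grip_force: 0.0
```

Call:
step_arm --increments '[0, 0, 0, 0, 0, 0.18, 1, 0, 0, 0, 0, 0, 0.18, 1, 0, 0, 0, 0, 0, 0.18, 1, 0, 0, 0, 0, 0, 0.18, 1, 0, 0, 0, 0, 0, 0.18, 1]'

```text
time_s: 2.88
tool_pos: [464.5, 181.8, 336.4]
tool_rot: [180.0, 0.0, 114.3]
contact_force: [-0.2, 0.5, 0.2]
opening: 85.8
grip_force: 0.0
```

```bash
python3 - <<'E'
from rig import env,snapshot,spotter
import cv2,numpy as np,pickle
s=snapshot("wrist"); pickle.dump(s,open("w1.pkl","wb")); cv2.imwrite("pics/w1.png",cv2.resize(s["image"][:,:,::-1],(800,600)))
T=s["camera_from_world"];print(-T[:3,:3].T@T[:3,3],s["K"][0],s["k1"])
for l in ["handle_mid","balance_index","cap_grip","cap","cover"]:
    print(l,[(np.round(d["bbox"]).tolist(),round(d["confidence"],2)) for d in spotter.recognise("wrist",l)[:2]])
st=env.state();print(st["tool_pos"],st["tool_rot"],st["joint_pos"])
E
```

```text
[434.86534502 246.44011042 454.09086621] [278.54680234   0.         256.93110004] -0.043773286107474337
handle_mid [([229.0, 76.0, 385.0, 220.0], 0.91)]
balance_index [([230.0, 70.0, 399.0, 259.0], 0.97)]
cap_grip [([267.0, 197.0, 301.0, 262.0], 0.57)]
cap [([267.0, 197.0, 302.0, 260.0], 0.62)]
cover [([231.0, 70.0, 386.0, 222.0], 0.83)]
[464.49390052 181.88588562 336.38483641] [1.79992956e+02 5.89528024e-04 1.14810343e+02] [ 1.52155981e+01 -1.46171891e+01  1.07583707e+02  5.93667935e-04
  8.70264380e+01 -9.59477618e+00]
```

View pics/w1.png

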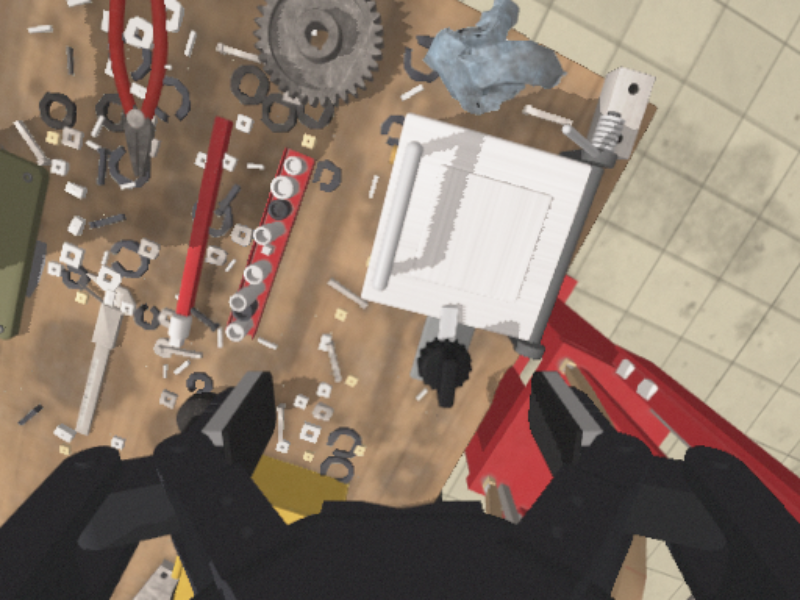

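The wrist picture is clear: bar ends ≈(415,143) and (380,290), cover corners (406,114),(363,300),(592,165),(535,337), cap centre ≈(443,362), its bar running nearly vertical in the picture, tongue tip at (450,307) (all at 800x600 scale).

```bash
python3 - <<'E'
from h import *;import pickle
from scipy.optimize import least_squares
s=pickle.load(open("w1.pkl","rb"))
k=.64
g=lambda p,z:plane(s,np.array(p)*k,z)
for n,p,z in [("FL",(406,114),109),("FR",(363,300),109),("BL",(592,165),109),("BR",(535,337),109),("barL",(415,144),148),("barR",(380,289),148),("cap",(443,362),129),("tongue",(450,307),120),("barfar",(446,405),155)]: print(n,g(p,z).round(1))
loc=[[-70,54,147],[-70,-54,147]];px=np.array([(415,144),(380,289)])*k
f=least_squares(lambda p:(proj(s,W(p,loc))-px).ravel(),[506,223,.16],x_scale=[1,1,.01]);print(f.x,f.cost)
p=f.x;c,sn=np.cos(p[2]),np.sin(p[2])
for n,q,z in [("FL",(406,114),109),("FR",(363,300),109),("BL",(592,165),109),("BR",(535,337),109),("cap",(443,362),129),("tongue",(450,307),120),("barfar",(446,405),155)]:
    d=g(q,z)[:2]-p[:2];print(n,(c*d[0]+sn*d[1]).round(1),(-sn*d[0]+c*d[1]).round(1))
for nm in ["top0","scene0"]:
    t=pickle.load(open(nm+".pkl","rb"));print(nm,proj(t,W(p,[[-70,54,147],[-70,-54,147],[-78,75,109],[-78,-75,109]])).round(1).tolist())
im=s["image"][:,:,::-1][170:290,230:350];cv2.imwrite("pics/c1.png",cv2.resize(im,(600,600),interpolation=cv2.INTER_CUBIC))
E
```

```text
FL [420.8 285.2 109. ]
FR [447.8 139.8 109. ]
BL [565.5 311.5 109. ]
BR [594.  169.8 109. ]
barL [435.6 266.1 148. ]
barR [454.4 164.7 148. ]
cap [526.9 124.2 129. ]
tongue [513.5 166.6 120. ]
barfar [537.5 102.3 155. ]
[5.13946660e+02 2.27620004e+02 1.82530991e-01] 4.157713716876239
FL -81.2 73.5
FR -81.0 -74.4
BL 65.9 73.1
BR 68.2 -71.4
cap -6.1 -104.0
tongue -11.5 -59.9
barfar 0.4 -127.5
top0 [[181.7, 185.5], [219.3, 179.6], [177.4, 190.2], [227.8, 182.4]]
scene0 [[223.1, 142.9], [247.8, 159.2], [217.3, 151.6], [251.1, 174.6]]
```

View pics/c1.png

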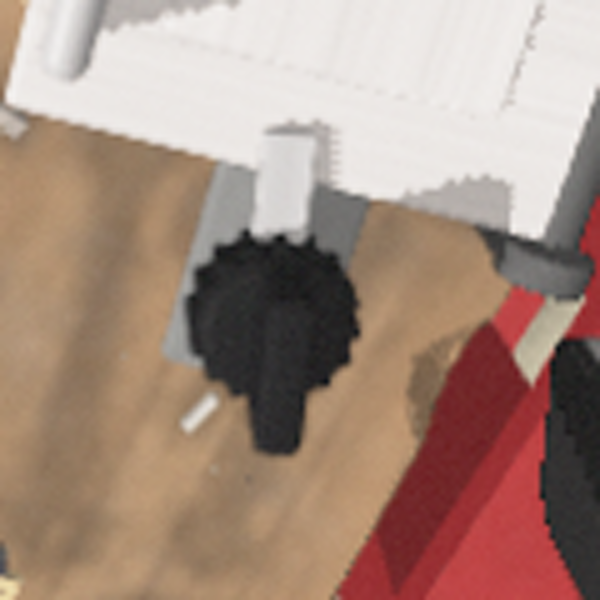

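```bash
python3 - <<'E'
from h import *;import pickle
s=pickle.load(open("w1.pkl","rb"))
g=lambda p,z:plane(s,np.array(p)/5+[230,170],z)
p=[513.9,227.6,.1825]
c,sn=np.cos(p[2]),np.sin(p[2])
def show(n,q,z):
    w=g(q,z);d=w[:2]-p[:2];print(n,w.round(1),(c*d[0]+sn*d[1]).round(1),(-sn*d[0]+c*d[1]).round(1));return w
show("cap",(274,312),129);show("bartop",(281,357),155)
for z in(115,125):
  a=show("t1",(290,133),z);b=show("t0",(284,230),z);print(np.degrees(np.arctan2(-(a-b)[0],(a-b)[1])))
a=show("b1",(288,300),155);b=show("b0",(278,453),155);print(np.degrees(np.arctan2(-(a-b)[0],(a-b)[1])))
print(s["camera_from_world"].round(3))
E
```

```text
cap [528.8 124.  129. ] -4.2 -104.6
bartop [527.9 124.  155. ] -5.0 -104.4
t1 [514.7 165.3 115. ] -10.5 -61.4
t0 [525.  140.8 115. ] -4.9 -87.4
22.745774044767863
t1 [512.4 167.7 125. ] -12.4 -58.7
t0 [522.3 143.9 125. ] -6.9 -83.8
22.74577404476787
b1 [522.9 137.9 155. ] -7.4 -89.8
b0 [538.5 100.6 155. ] 1.2 -129.3
22.737511721583484
[[ 9.11000e-01  4.11000e-01 -1.00000e-03 -4.97370e+02]
 [-3.95000e-01  8.74000e-01 -2.82000e-01  8.42900e+01]
 [-1.15000e-01  2.57000e-01  9.59000e-01 -4.48952e+02]
 [ 0.00000e+00  0.00000e+00  0.00000e+00  1.00000e+00]]
```

Call:
step_arm --increments '[-4, 1.7, 1, 0, 0, 0, 1, -3.93, 1.66, 1, 0, 0, 0, 1, 0, 0, 5, 0, 0, 0.036, 1, 0, 0, 4.8, 0, 0, 0, 1, 0, 0, 3, 0, 0, 0, 1]' --newtons 40

```text
time_s: 3.8
tool_pos: [527.0, 123.5, 185.3]
tool_rot: [-179.8, -0.1, 112.7]
contact_force: [-0.6, 0.8, 0.2]
opening: 85.5
grip_force: 0.0
```

```bash
python3 - <<'E'
from rig import env,snapshot
from h import *
s=snapshot("wrist"); cv2.imwrite("pics/w2.png",s["image"][:,:,::-1])
st=env.state();print(st["tool_pos"],st["tool_rot"],totool(st,[528.3,124,158]), env.tip_reach)
E
```

```text
[524.95114621 123.28732588 181.32655087] [-1.79457045e+02 -1.45757508e-01  1.12701824e+02] [-0.06943204  0.35853303  2.32919305] 25.0
```

View pics/w2.png

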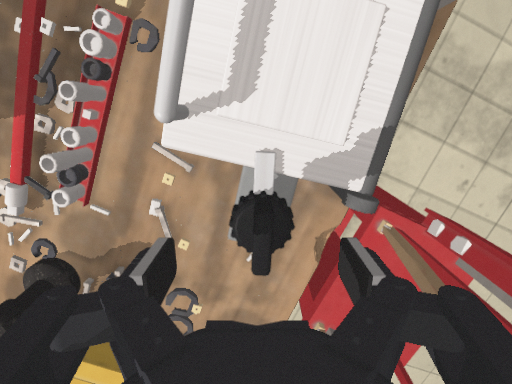

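Bar (262,250) sits midway between the fingertips, aligned vertically. Going down and closing.

Call:
step_arm --increments '[0, 0.15, 1.2, 0, 0, 0, 1, 0, 0.15, 1.1, 0, 0, 0, 1, 0, 0, 0, 0, 0, 0, -1, 0, 0, 0, 0, 0, 0, -1, 0, 0, 0, 0, 0, 0, -1]' --newtons 40

```text
time_s: 4.47
tool_pos: [531.4, 125.1, 166.3]
tool_rot: [179.9, 0.0, 112.6]
contact_force: [-0.1, -0.5, 0.3]
opening: 32.0
grip_force: 0.0
```

Call:
step_arm --increments '[0, 0, 0, 0, 0, 0, -1, 0, 0, 0, 0, 0, 0, -1, 0, 0, 0, 0, 0, 0, -1]'

```text
time_s: 4.85
tool_pos: [530.1, 124.6, 166.1]
tool_rot: [-179.8, 0.0, 112.6]
contact_force: [-5.1, -1.4, 5.7]
opening: 11.1
grip_force: 40.8
```

Call:
step_arm --increments '[0, 0, 0, 0, 0, -0.17, -1, 0, 0, 0, 0, 0, -0.17, -1, 0, 0, 0, 0, 0, -0.17, -1, 0, 0, 0, 0, 0, -0.17, -1, 0, 0, 0, 0, 0, -0.17, -1]'

```text
time_s: 5.48
tool_pos: [527.8, 122.0, 166.0]
tool_rot: [-179.4, -0.4, 161.7]
contact_force: [-15.9, -14.4, 12.9]
opening: 11.0
grip_force: 41.7
```

Call:
step_arm --increments '[0, 0, 0, 0, 0, -0.12, -1, 0, 0, 0, 0, 0, 0, -1, 0, 0, 0, 0, 0, 0, -1]'

```text
time_s: 5.85
tool_pos: [527.7, 121.4, 166.1]
tool_rot: [-179.4, -0.5, 168.2]
contact_force: [-16.7, -13.8, 14.3]
opening: 10.6
grip_force: 41.8
```

```bash
python3 - <<'E'
from rig import env,snapshot
from h import *
s=snapshot("wrist"); cv2.imwrite("pics/w3.png",s["image"][:,:,::-1])
st=env.state();print(st["tool_pos"],st["tool_rot"],st["contact_force"],st["torque"],st["opening"])
E
```

```text
[527.69252184 121.40498285 166.07058031] [-179.36575836   -0.48744059  168.2333716 ] [-16.36682746 -14.71685573  13.44057559] [-2.44034593  2.74595147 -0.08319652] 10.648981006149144
```

View pics/w3.png

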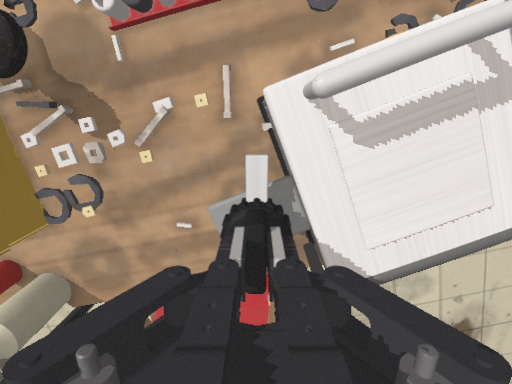

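Tongue now points well away from the cover (≈1.18 rad). Release, rise, go over to the handle.

Call:
step_arm --increments '[0, 0, 0, 0, 0, 0, 1, 0, 0, 0, 0, 0, 0, 1, 0, 0, 0, 0, 0, 0, 1, 0, 0, -3, 0, 0, 0, 1, 0, 0, -5, 0, 0, 0, 1]'

```text
time_s: 6.52
tool_pos: [529.7, 125.1, 243.6]
tool_rot: [-179.9, -0.3, 168.2]
contact_force: [1.3, -0.0, 0.9]
opening: 84.9
grip_force: 0.0
```

Call:
step_arm --increments '[3.33, 2.49, 0, 0, 0, 0, 1, 3.33, 2.49, 0, 0, 0, 0, 1, 3.33, 2.49, 0, 0, 0, 0, 1, 0, 0, 0, 0, 0, 0.17, 1, 0, 0, 0, 0, 0, 0.17, 1]'

```text
time_s: 7.15
tool_pos: [448.0, 219.4, 245.4]
tool_rot: [180.0, 0.0, 148.5]
contact_force: [0.2, 0.6, 0.5]
opening: 85.2
grip_force: 0.0
```

Call:
step_arm --increments '[0, 0, 0, 0, 0, 0.17, 1, 0, 0, 0, 0, 0, 0.17, 1, 0, 0, 0, 0, 0, 0.17, 1, 0, 0, 0, 0, 0, 0.17, 1, 0, 0, 0, 0, 0, 0.16, 1]'

```text
time_s: 7.78
tool_pos: [448.5, 218.8, 245.3]
tool_rot: [180.0, -0.0, 100.3]
contact_force: [0.7, -0.2, 0.3]
opening: 85.3
grip_force: 0.0
```

Call:
step_arm --increments '[0, 0, 0, 0, 0, 0, 1, 0, 0, 0, 0, 0, 0, 1]'

```text
time_s: 8.02
tool_pos: [448.4, 218.7, 245.3]
tool_rot: [180.0, -0.0, 100.7]
contact_force: [-1.3, -0.2, 0.7]
opening: 85.7
grip_force: 0.0
```

```bash
python3 - <<'E'
from rig import env,snapshot
from h import *;import pickle
s=snapshot("wrist"); cv2.imwrite("pics/w4.png",s["image"][:,:,::-1]);pickle.dump(s,open("w4.pkl","wb"))
p=[513.9,227.6,.1825];print(proj(s,W(p,[[-70,54,147],[-70,-54,147],[-81,75,109],[-81,-75,109]])).round())
st=env.state();print(st["tool_pos"],st["tool_rot"],totool(st,[445.1,214.9,150]),st["contact_force"])
E
```

```text
[[253. 137.]
 [253. 262.]
 [241. 109.]
 [243. 261.]]
[448.4331662  218.64776771 245.30859119] [ 1.79998851e+02 -1.89756809e-03  1.00708926e+02] [-0.30662846 -0.39734359  9.530841  ] [-1.18627866  0.26356461 -0.49744407]
```

View pics/w4.png

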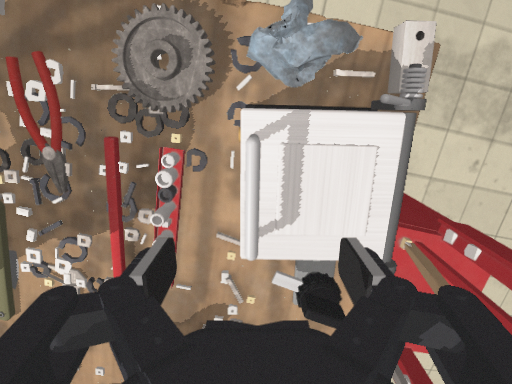

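Bar (253, 135–258) coincides with the prediction and the tongue (285,283) is clear. Descending onto the bar.

Call:
step_arm --increments '[-0.3, -0.4, 4, 0, 0, 0, 1, 0, 0, 4, 0, 0, 0, 1, 0, 0, 1.5, 0, 0, 0, 1, 0, 0, 0, 0, 0, 0, -1, 0, 0, 0, 0, 0, 0, -1]' --newtons 30

```text
time_s: 8.7
tool_pos: [446.2, 215.3, 152.2]
tool_rot: [179.8, -0.0, 100.6]
contact_force: [-1.0, -0.5, 0.2]
opening: 51.6
grip_force: 0.0
```

Call:
step_arm --increments '[0, 0, 0, 0, 0, 0, -1, 0, 0, 0, 0, 0, 0, -1, 0, 0, 0, 0, 0, 0, -1, 0, 0, 0, 0, 0, 0, -1]'

```text
time_s: 9.2
tool_pos: [444.7, 214.9, 151.2]
tool_rot: [-179.9, -0.0, 100.6]
contact_force: [-4.0, -0.8, 5.7]
opening: 10.8
grip_force: 29.3
```

Call:
step_arm --increments '[0, 0.47, -1.38, 0, 0, 0, -1, 0, 0.6, -1.32, 0, 0, 0, -1, 0, 0.73, -1.26, 0, 0, 0, -1, 0, 0.86, -1.18, 0, 0, 0, -1, 0, 0, 0, 0, 0, 0, -1]'

```text
time_s: 9.82
tool_pos: [470.6, 219.3, 204.4]
tool_rot: [-179.8, 0.1, 100.6]
contact_force: [-11.9, -3.9, 8.3]
opening: 10.6
grip_force: 29.6
```

```bash
cat > q.py <<'E'
from rig import env,snapshot
from h import *;import sys
st=env.state();p=[513.9,227.6,.1825];w=np.array(st["tool_pos"])-[p[0],p[1],0]
off=[-0.2,0,7.2] # TCP minus bar at grasp
x=np.cos(p[2])*w[0]+np.sin(p[2])*w[1]-70-off[0]; z=st["tool_pos"][2]-104-off[2]
a=np.arctan2(z,-x)-np.arctan2(40,140)
print("q",a.round(3),"rad err mm",(np.hypot(x,z)-np.hypot(140,40)).round(1),"xz",x.round(1),z.round(1),st["tool_rot"].round(1),st["contact_force"].round(1),st["opening"],st["grip_force"],st["time_s"])
for c in sys.argv[1:]:
    s=snapshot(c);cv2.imwrite(f"pics/{c}_{st['time_s']:.2f}.png",s["image"][:,:,::-1])
E
python3 q.py
```

```text
q 0.408 rad err mm 1.5 xz -113.8 93.2 [-1.798e+02  1.000e-01  1.006e+02] [-11.9  -3.9   8.3] 10.639402345154034 29.620853662490845 9.825
```

Call:
step_arm --increments '[0, 0.97, -1.09, 0, 0, 0, -1, 0, 1.07, -0.98, 0, 0, 0, -1, 0, 1.16, -0.87, 0, 0, 0, -1, 0, 0.62, -0.39, 0, 0, 0, -1, 0, 0, 0, 0, 0, 0, -1]'

```text
time_s: 10.45
tool_pos: [510.2, 226.1, 239.3]
tool_rot: [179.8, 0.1, 100.6]
contact_force: [-5.8, -4.7, 9.7]
opening: 10.6
grip_force: 30.7
```

```bash
python3 q.py scene wrist; python3 - <<'E'
import cv2,glob,numpy as np
w=cv2.imread(sorted(glob.glob("pics/wrist_*"))[-1]);s=cv2.imread(sorted(glob.glob("pics/scene_*"))[-1])[100:210,195:305]
cv2.imwrite("pics/v5.png",np.hstack([cv2.resize(w,(420,315)),cv2.resize(s,(315,315),interpolation=cv2.INTER_CUBIC)]))
E
```

```text
q 0.77 rad err mm 2.2 xz -73.7 128.1 [1.798e+02 1.000e-01 1.006e+02] [-5.8 -4.7  9.7] 10.629024405799191 30.729314982891083 10.45
```

View pics/v5.png

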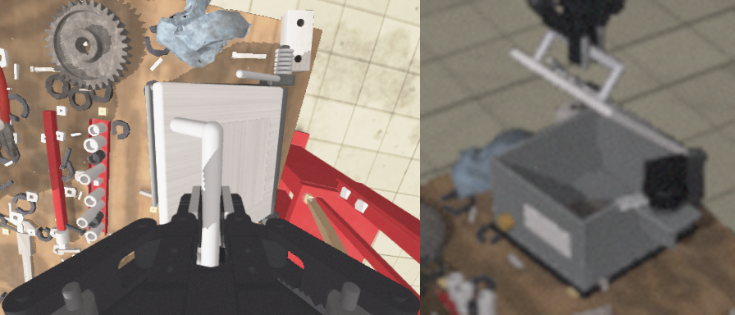

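The cover is up and hanging in the grip, index finger to its left, clear of the tank. Now past balance.

Call:
step_arm --increments '[0, 0.63, -0.36, 0, 0, 0, -1, 0, 1.3, -0.62, 0, 0, 0, -1, 0, 1.37, -0.49, 0, 0, 0, -1, 0, 0.42, -0.12, 0, 0, 0, -1, 0, 0, 0, 0, 0, 0, -1]'

```text
time_s: 11.18
tool_pos: [547.0, 232.4, 253.9]
tool_rot: [179.8, 0.2, 100.6]
contact_force: [-0.7, -6.7, 5.9]
opening: 11.1
grip_force: 30.9
```

Call:
step_arm --increments '[0, 0, 0, 0, 0, 0, -1, 0, 0, 0, 0, 0, 0, -1]'

```text
time_s: 11.42
tool_pos: [546.7, 232.4, 253.8]
tool_rot: [179.8, 0.2, 100.6]
contact_force: [-1.6, -5.8, 5.8]
opening: 10.4
grip_force: 30.9
```

```bash
python3 q.py wrist scene
```

```text
q 1.041 rad err mm 1.6 xz -36.7 142.6 [179.8   0.2 100.6] [-1.6 -5.8  5.8] 10.432338338086488 30.922425985336304 11.425
```

Call:
step_arm --increments '[0, -0.83, 0.24, 0, 0, 0, -1, 0, -0.83, 0.3, 0, 0, 0, -1, 0, -0.81, 0.34, 0, 0, 0, -1, 0, -0.78, 0.39, 0, 0, 0, -1, 0, 0, 0, 0, 0, 0, -1]'

```text
time_s: 12.15
tool_pos: [513.5, 226.8, 239.3]
tool_rot: [179.9, 0.1, 100.6]
contact_force: [-0.6, -5.7, 4.1]
opening: 10.7
grip_force: 31.4
```

Call:
step_arm --increments '[0, 0, 0, 0, 0, 0, -1, 0, 0, 0, 0, 0, 0, -1, 0, 0, 0, 0, 0, 0, -1, 0, 0, 0, 0, 0, 0, -1]'

```text
time_s: 12.65
tool_pos: [513.9, 226.8, 239.5]
tool_rot: [179.9, 0.1, 100.6]
contact_force: [-1.1, -5.4, 4.0]
opening: 10.6
grip_force: 31.5
```

```bash
python3 q.py scene wrist; python3 - <<'E'
import cv2,glob,numpy as np
f=lambda n:sorted(glob.glob(f"pics/{n}_*"),key=lambda a:float(a.split("_")[1][:-4]))[-2:]
w=[cv2.resize(cv2.imread(a),(400,300)) for a in f("wrist")];s=[cv2.resize(cv2.imread(a)[100:190,200:320],(400,300),interpolation=cv2.INTER_CUBIC) for a in f("scene")]
cv2.imwrite("pics/v6.png",np.vstack([np.hstack(w),np.hstack(s)]))
E
```

```text
q 0.794 rad err mm 0.5 xz -69.9 128.3 [1.799e+02 1.000e-01 1.006e+02] [-1.1 -5.4  4. ] 10.56523622947983 31.468629240989685 12.65
```

View pics/v6.png

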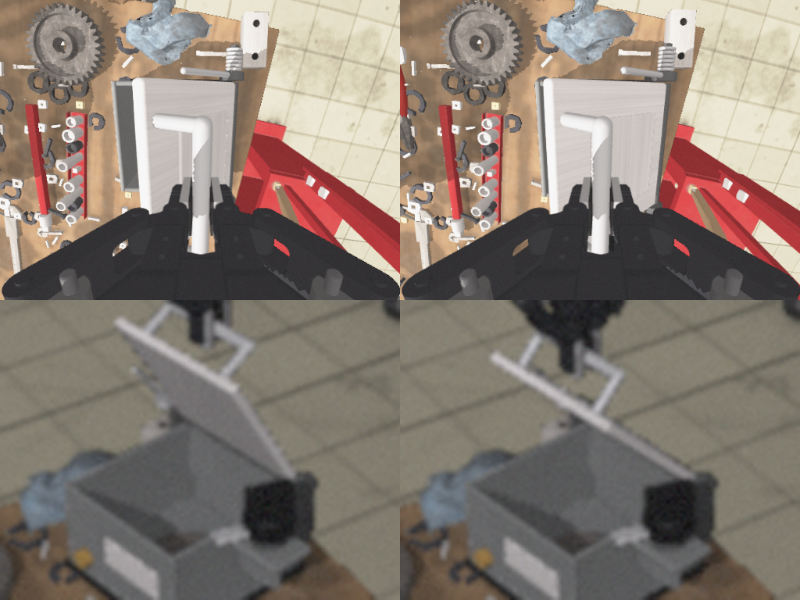

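At the left, the index tip pokes out below the cover (past balance). At the right, the cover has come back below it, q ≈ 0.79, and is still and gripped. I'm handing in.

```bash
python3 -c "
from rig import ticket
print(ticket.sign_off())"
```

```text
the job is handed in; nothing more can be done
None
```

The job is handed in, with no verdict returned: the cap was unscrewed to about 1.18 rad, the cover raised to about 1.04 rad, then brought back and held still in the grip at about 0.79 rad, roughly 6° below balance (angles worked out from the tool pose).

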